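# Unlock the medicine tote with the forked key

## Robot

A 7-joint arm with a two-finger parallel gripper is mounted at the origin on the work surface. World frame = base frame: x ahead of the robot, y to its left, z up, the work surface at z = 0. Lengths are in m, angles in rad, forces in N, time in s.
With the tool pointing down it reaches from about 0.35 to 0.9 m from the base axis. Payload 8.1 kg.
Tool frame: the origin (TCP) lies at the centre of the arm's flange, where the gripper is bolted on; the fingertips stand 178 mm ahead of it and the grasp point (between the pads) lies 159 mm ahead of it; z points along the fingers, y is the direction in which the jaws open and shut (so a half turn about z gives the same grasp; the last joint's range is limited). The gripper opens to 92 mm and grips with 3 to 60 N. Pads are 19 mm wide; open, the fingers measure 130 mm over their backs; the gripper's body (75 mm by 190 mm) begins 47 mm behind the grasp point.
Start: joints at [-1.278, 0.434, 0.025, 1.573, -0.012, 1.134, -0.075], TCP at [0.241, 0.577, 0.405] pointing down, gripper open.
Joint ranges: [-2.62, 2.62], [-0.44, 2.09], [-1.27, 1.32], [0.08, 2.57], [-1.32, 4.46], [0.12, 2], [-2.74, 2.74]. Speed limits (rad/s): [2.22, 2.22, 3.01, 3.01, 3.14, 3.14, 3.14].

## Interface

Orientations are given as a rotation vector (axis times angle).
In Python, from cell import arm gives the robot as it stands. The module is installed in compiled form; this text tells all that it offers.
- The arm moves only by the tool move_arm, never from a script. Its argument "steps" is a list of rows, each a list of 4 numbers: the shift along the tool's x, y, z in mm, then the turn about the tool's z in rad. In form: [[x, y, z, twist], ...]. A call has 1 to 20 rows; each row is the pose to reach, as a shift and turn from the pose commanded when the call began, along the tool's axes at that moment; what a row does not reach only later rows make up. A row lasts 1/8 s, in which the tool goes at most 62.5 mm and 10.7 degrees, less where a joint would pass 70% of its speed; a pose out of reach is approached as far as the arm can. A call with a gripper value outside its range is refused whole. "grip" is the finger opening in mm, from 0 to 91.8, set as the call begins (left out, the last holds). The fingers move at their own pace and stop on an object; "grip_force" is the grip in N (left out, the last holds). Time passes only in rows, so rows that repeat a pose let the fingers close. It gives the time, the measured TCP pose, the force and the opening at its end, in the units of the state.
- arm.observe(): the state, without advancing time (a new reading comes with each control period).
- arm.get_image(name): name is "scene" or "top" or "wrist"; returns the picture (400x640x3 uint8, red, green, blue); there is no depth.
- arm.camera_info(name): a dict with "mtx" (3x3 intrinsics, pixels), "pose" (4x4, takes a point from camera to world coordinates); the wrist camera has in their place "T_tool_cam" (4x4, takes a point from camera to tool coordinates, whose origin is the TCP and whose axes are the flange's). Camera axes: x right, y down, z forward; pixel columns grow to the right and rows downward; lengths in m; the calibration is good to about 2 mm. A picture is of the moment at which its call begins: read the wrist's pose just before it. camera_info takes no time and is no camera call.
- arm.sign_off(): hands the job in, once; it reports no verdict.
The state is a dict: "clock": time; "joints": joint angles; "dq": joint speeds; "joint_efforts": joint torques, N m; "position": TCP position; "ee_rot": TCP orientation; "force": force on the tool from outside, world axes, zero at the start; "ft_torque": the same for the moment, N m; "width": opening from 0.0 (shut) to 1.0 (fully open).
Only numpy, scipy, OpenCV 4.12 (cv2) and the standard library are available. Lean on these libraries where they do the work, as an engineer would, in place of code of your own. Each camera call takes 0.05 s, during which the arm holds its last target.

## Task

Unlock and open the medicine tote: take the forked key from its holder, straddle the latch's spring bar with the fork and push the orange collar sideways until the lid's tongue is freed and the lid pops up, keeping your fingers off the bar. Then swing the lid all the way back so that it stays open, stand the key back in its holder, and leave everything else where it is.

Things in the scene. Friction and masses are not known exactly. Their poses are not given: they have to be found in the camera images.
- tote: Blue medicine tote fixed to the bench, 140 (x) x 250 (y) x 90 mm high, with a pale lid and a latch on its front. Origin: centre of its underside; x points from its front (the side nearer the robot) to its back (hinge side), y along the latch bar, z up. Two aluminium lugs stand out 63 mm from the front wall, tops 120 mm up: socket lug at y = -53 to -39 mm, spring housing at y = 78 to 130 mm.
- bar_collar (a point): Spring bar: steel rod 8 mm in diameter, level along the tote's y between the lugs, free all round (32 mm to the front wall), with an orange collar 28 mm across, 5 mm thick. This point, on the rod's axis at the collar's -y face (the face to push), moves with the bar; at rest x = -106, y = 45, z = 105 mm in the tote's frame. The rod is bare for 69 mm on the -y side of it. Axes as the tote's.
- bar (a joint): Spring bar's travel in m: 0 at rest (locked), growing as the collar is pushed towards +y of the tote, to 0.026 at the stop. The spring resists with about 1.7 N at 0, 7 N at 0.018, 9 N at 0.026 and returns the bar to 0 when let go. The lid's steel tongue (12 mm wide, y = -36 to -24 mm in the tote's frame) is trapped under the bar's tip; the tip clears it between 0.016 and 0.020.
- lid (a joint): Lid angle in rad: 0 shut, 1.95 fully back. Once the bar is drawn clear, a sprung ejector pops the lid up by itself to about 0.6 within a second. From there it must be pushed; let go short of about 1.6 it drops back to about 0.6, beyond that it falls back by its own weight and stays open.
- lid_edge (a point): Middle of the lid's free front edge; the lid is 140 mm deep, 250 mm wide, 6 mm thick, 0.2 kg. Shut, it is at x = -70, y = 0, z = 93 mm in the tote's frame.
- lid_hinge (a point): Middle of the lid's hinge line, which runs along the tote's y on its back rim, x = 70, z = 90 mm in the tote's frame. Fixed.
- holder: Grey key holder fixed to the bench, left or right of the tote: block 90 (x) x 75 (y) x 65 mm high with an upright slot 40 (x) x 19 mm (y) right through its middle. Origin: centre of its underside; z up.
- key_grip (a point): Forked key, loose, about 120 g, 120 mm tall, standing upright in the holder's slot. This point: centre of its yellow grip, 40 (x) x 20 (y) x 57 mm high, to be gripped across the 20 mm (y). Under it a black shoulder plate 56 x 36 x 8 mm rests on the holder's top, its underside 36.5 mm below this point. In the holder its axes are nearly those of the holder (z up).
- key_fork (a point): Middle of the fork's tips, the key's lowest point, 91.5 mm below key_grip, 10 mm above the bench in the holder. Two steel prongs, each 7 (x) x 8 mm (y), side by side along the key's x, 30 mm over both, with a 16 mm gap between them, open downwards, 43 mm deep. Axes as key_grip.
- basket: Red basket with two cartons fixed to the bench, 130 x 100 x 60 mm; bystander. Origin: centre of its underside.
- carton_a: White loose carton 100 x 50 x 40 mm, bystander; origin: centre of its underside.
- carton_b: Pale green loose carton 70 x 90 x 50 mm, bystander; origin: centre of its underside.
- jar: Loose white jar, 60 mm across, 85 mm high, bystander; origin: centre of its underside.
- bottle: Loose amber bottle, 56 mm across, 120 mm high, bystander; origin: centre of its underside.
- spatula: Loose counting spatula, steel blade and white handle, 185 mm long, 22 mm wide, lying flat between the robot and the tote, bystander.
Mind the look-alikes: they are no part of the job. Of the things like the part that bears key_grip, leave any that is purple; of the rest the smaller one is meant.

How it is judged:
By the outcome, as a careful person would: the job done as asked, in the order asked, and still so for the second after the job is handed in, with the robot touching nothing.
It also fails if it takes over 61 s, if anything falls off the work surface, if the arm or the gripper's body presses on something with over 40 N, if the wrist force passes 120 N, or if a joint passes its speed limit or range.

## Working session

There is one attempt and no reset: what is moved stays moved. The work goes in short steps, Python scripts to look and compute and a tool call to move; the robot and the scene stay as the last step left them, time stands still between calls to the robot, and variables do not carry over. Pictures are saved under pics/ and viewed, and the job is handed in when it is done.

Besides the shell and the picture viewer there is one more tool, called after "Call:" as name(argument=value, ...) on one line, values as JSON. move_arm: Moves the arm, as the interface text tells. Its arguments: {"type":"object","properties":{"steps":{"type":"array"},"grip":{"type":"number"},"grip_force":{"type":"number"}},"required":["steps"]}

```bash
mkdir -p pics
cat > h.py <<'E'
import numpy as np, cv2
from cell import arm
from scipy.spatial.transform import Rotation as R
def snap(n,f):
    im=arm.get_image(n); cv2.imwrite('pics/'+f,im[:,:,::-1]); return im
def cam(n,st=None):
    c=arm.camera_info(n); K=np.array(c['mtx'])
    if n=='wrist':
        T=np.eye(4);T[:3,:3]=R.from_rotvec(st['ee_rot']).as_matrix();T[:3,3]=st['position']
        return K,T@np.array(c['T_tool_cam'])
    return K,np.array(c['pose'])
def ray(KP,u,v):
    K,P=KP; d=P[:3,:3]@np.linalg.inv(K)@np.array([u,v,1.]); return P[:3,3],d/np.linalg.norm(d)
def onz(KP,u,v,z):
    o,d=ray(KP,u,v); return o+d*(z-o[2])/d[2]
def tri(a,b):
    A=np.zeros((3,3));B=np.zeros(3)
    for o,d in (a,b):
        M=np.eye(3)-np.outer(d,d);A+=M;B+=M@o
    return np.linalg.solve(A,B)
def proj(KP,p):
    K,P=KP; q=K@(P[:3,:3].T@(np.array(p)-P[:3,3])); return q[:2]/q[2]
E
python3 - <<'E'
from h import *
s=arm.observe(); print(s)
for n in('scene','top','wrist'):
    snap(n,n+'0.png'); K,P=cam(n,s); print(n,K.round(1).tolist(),P.round(3).tolist())
E
```

```text
{'clock': 0.0, 'joints': array([-1.27758953,  0.43520448,  0.02494928,  1.57408172, -0.01156789,
        1.13397685, -0.0751225 ]), 'dq': array([-9.32487204e-04, -1.61254031e-03,  5.09613928e-04, -1.07780895e-04,
        1.67659475e-03,  1.76637162e-03,  9.59212104e-05]), 'joint_efforts': array([ 7.83546857e-04, -6.67857957e+01,  9.85439681e-01, -3.14463401e+01,
       -6.04819693e-02,  4.26864345e-02,  1.39133017e-04]), 'position': array([0.24090653, 0.57646088, 0.40396193]), 'ee_rot': array([-6.17740773e-01, -3.08011231e+00,  2.38643108e-03]), 'force': array([ 0.10884398, -0.25482044,  0.24406182]), 'ft_torque': array([-0.03285569,  0.0490322 , -0.01962161]), 'width': 1.0030069263961947}
scene [[367.2, 0.0, 317.0], [0.0, 367.2, 199.7], [0.0, 0.0, 1.0]] [[-0.85, 0.426, -0.311, 0.83], [0.527, 0.674, -0.518, 0.462], [-0.011, -0.604, -0.797, 0.844], [0.0, 0.0, 0.0, 1.0]]
top [[376.3, 0.0, 319.7], [0.0, 376.3, 200.5], [0.0, 0.0, 1.0]] [[-0.009, -0.988, 0.157, 0.383], [-1.0, 0.01, 0.002, -0.014], [-0.004, -0.157, -0.988, 1.034], [0.0, 0.0, 0.0, 1.0]]
wrist [[355.3, 0.0, 318.2], [0.0, 355.3, 198.7], [0.0, 0.0, 1.0]] [[0.385, 0.89, 0.242, 0.176], [0.923, -0.371, -0.103, 0.604], [-0.002, 0.263, -0.965, 0.384], [0.0, 0.0, 0.0, 1.0]]
```

View pics/scene0.png

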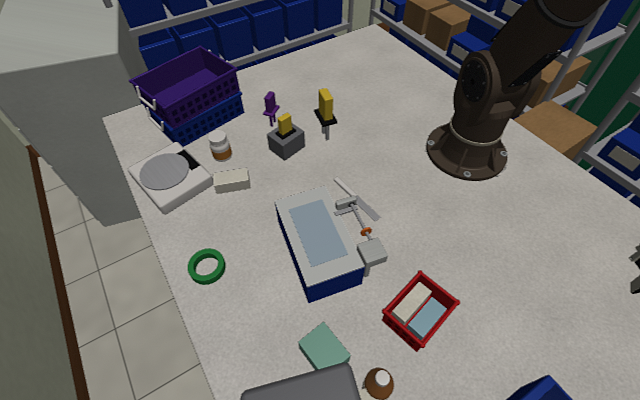

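View pics/top0.png

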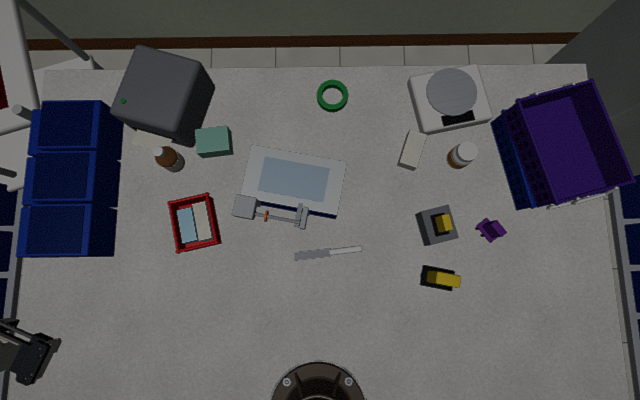

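View pics/wrist0.png

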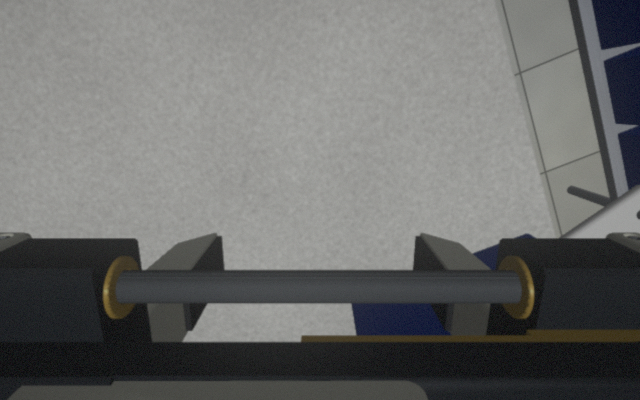

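The scene view shows the key in the grey holder at about (285,125). A bigger yellow look-alike is at (325,105) and a purple one at (270,103). The tote is near (320,240), with its orange collar at (366,231). I'll zoom in next.

Run:
```python
import cv2,numpy as np
a=cv2.imread('pics/top0.png');s=cv2.imread('pics/scene0.png')
A=cv2.resize(a[135:235,225:355],None,fx=6,fy=6,interpolation=cv2.INTER_CUBIC)[:600]
B=cv2.resize(s[80:170,255:355],None,fx=6,fy=6,interpolation=cv2.INTER_CUBIC)
C=cv2.resize(a[190:300,405:515],None,fx=5,fy=5,interpolation=cv2.INTER_CUBIC)
D=cv2.resize(s[170:305,265:400],None,fx=4.4,fy=4.4,interpolation=cv2.INTER_CUBIC)
for n,i in zip('ABCD',(A,B,C,D)): cv2.imwrite(f'pics/z{n}.png',i)
hs=[cv2.cvtColor(x,cv2.COLOR_BGR2HSV) for x in (a,s)]
for n,h in zip(('top','scene'),hs):
  for nm,lo,hi in(('yel',(22,150,100),(32,255,255)),('org',(5,180,120),(14,255,255)),('blk',(0,0,0),(180,255,30))):
    m=cv2.inRange(h,lo,hi); k,_,st,c=cv2.connectedComponentsWithStats(m)
    for i in range(1,k):
      if 12<st[i,4]<3000 and nm!='blk': print(n,nm,st[i],c[i].round(1))
```

```text
top yel [442 214  11  17 122] [446.8 221.9]
top yel [436 272  25  15 280] [447.7 279.2]
scene yel [319  88  14  32 219] [326.9 102.2]
scene yel [278 113  14  21 169] [285.3 122.4]
scene org [362 228   8   3  13] [365.3 228.8]
```

View pics/zA.png

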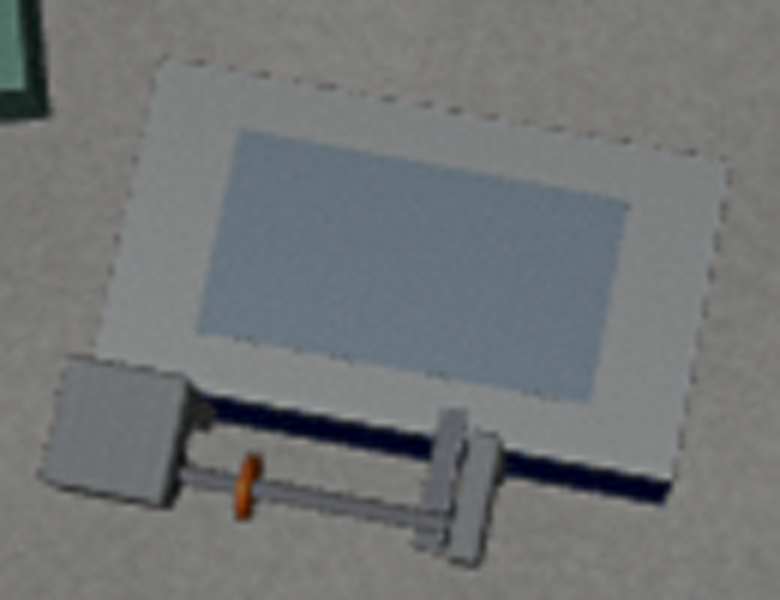

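View pics/zB.png

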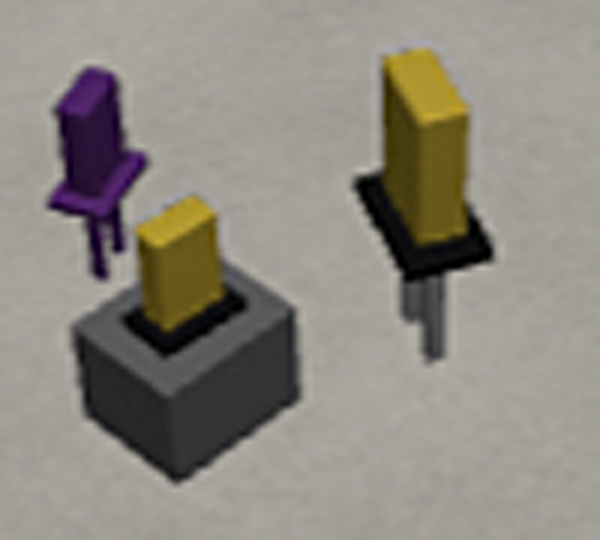

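View pics/zC.png

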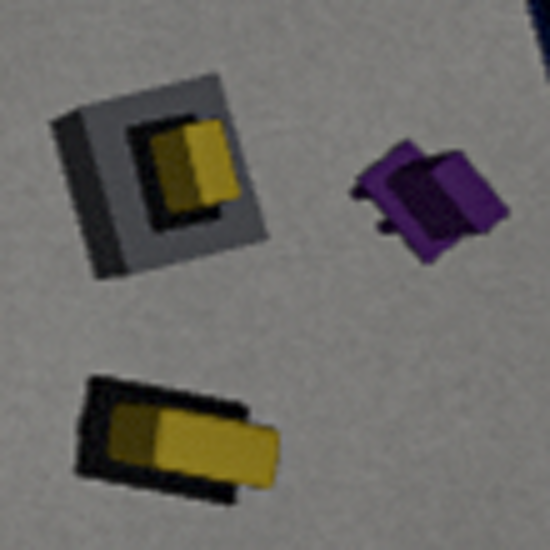

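View pics/zD.png

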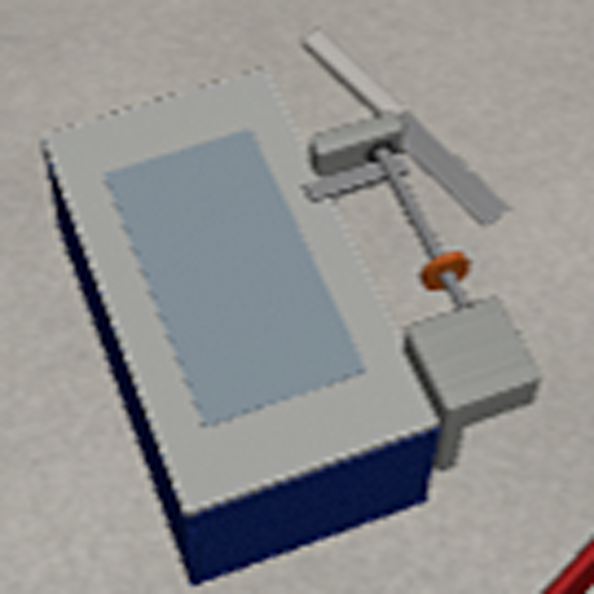

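Run:
```python
from h import *
T=cam('top');S=cam('scene')
f=lambda z,sc,ox,oy,pts:np.array([onz(T,(u+.5)/sc+ox-.5,(v+.5)/sc+oy-.5,z)[:2] for u,v in pts])
L=f(.096,6,225,135,[(162,62),(727,158),(668,478)])
print('lid',L.round(4),np.linalg.norm(L[0]-L[1]),np.linalg.norm(L[1]-L[2]))
c=(L[0]+L[2])/2; d=L[0]-L[1]; yaw=np.arctan2(-d[0],d[1]); print('tote centre',c,'yaw',yaw)
img=cv2.imread('pics/top0.png'); h=cv2.cvtColor(img,cv2.COLOR_BGR2HSV)
m=cv2.inRange(h,(95,35,60),(115,110,200)); k,_,st,ce=cv2.connectedComponentsWithStats(m[140:215,240:350]); i=1+st[1:,4].argmax()
mm=np.zeros_like(m); mm[140:215,240:350]=(_==i)*255
cn=max(cv2.findContours(mm,0,1)[0],key=cv2.contourArea); b=cv2.boxPoints(cv2.minAreaRect(cn)); P=np.array([onz(T,*p,.096)[:2] for p in b]); print('panel',P.round(4),P.mean(0)); 
for i in range(4):
  e=P[i]-P[i-1]; print(np.linalg.norm(e),np.arctan2(e[1],e[0]))
H=f(.065,5,405,190,[(80,108),(215,73),(268,240),(128,275)]); print('holder',H.round(4),H.mean(0)); print([ (np.linalg.norm(H[i]-H[i-1]).round(4), np.arctan2(*(H[i]-H[i-1])[::-1]).round(3)) for i in range(4)])
G=f(.130,5,405,190,[(192,125),(230,119),(240,198),(200,212)]); print('grip',G.round(4),G.mean(0)); print([ (np.linalg.norm(G[i]-G[i-1]).round(4), np.arctan2(*(G[i]-G[i-1])[::-1]).round(3)) for i in range(4)])
# scene: grip top
g=lambda z,pts:np.array([onz(S,(u+.5)/6+255-.5,(v+.5)/6+80-.5,z)[:2] for u,v in pts])
Q=g(.130,[(138,235),(195,197),(217,215),(162,250)]);print('gripS',Q.round(4),Q.mean(0))
Q=g(.065,[(75,328),(180,392),(298,312),(200,245)]);print('holdS',Q.round(4))
# collar
co=f(.105,6,225,135,[(242,487),(254,487)]);print('collar',co)
```

```text
lid [[ 0.6799  0.1631]
 [ 0.6347 -0.0795]
 [ 0.4972 -0.0521]] 0.24679070367095154 0.14023084229732305
tote centre [0.58852515 0.05549833] yaw -0.18403038817098308
panel [[ 0.5619  0.1463]
 [ 0.6505  0.1316]
 [ 0.6167 -0.0366]
 [ 0.5291 -0.0196]] [0.58955127 0.05539525]
0.16913235126301845 1.3754874937981956
0.0898602910253829 -0.16430313210744688
0.1715962545168602 -1.769198515200486
0.08928687635883381 2.949897491038288
holder [[ 0.5067 -0.273 ]
 [ 0.5244 -0.3441]
 [ 0.4376 -0.3658]
 [ 0.4205 -0.2931]] [ 0.47229616 -0.31897248]
[(np.float64(0.0886), np.float64(0.229)), (np.float64(0.0732), np.float64(-1.327)), (np.float64(0.0895), np.float64(-2.897)), (np.float64(0.0747), np.float64(1.802))]
grip [[ 0.4897 -0.3092]
 [ 0.4924 -0.3277]
 [ 0.4542 -0.3301]
 [ 0.4476 -0.3105]] [ 0.47096528 -0.31938382]
[(np.float64(0.042), np.float64(0.03)), (np.float64(0.0187), np.float64(-1.424)), (np.float64(0.0383), np.float64(-3.08)), (np.float64(0.0206), np.float64(1.892))]
gripS [[ 0.4921 -0.3177]
 [ 0.4547 -0.3276]
 [ 0.4522 -0.3098]
 [ 0.4874 -0.3017]] [ 0.47159221 -0.31419841]
holdS [[ 0.5227 -0.3424]
 [ 0.4995 -0.2724]
 [ 0.4198 -0.291 ]
 [ 0.4373 -0.3638]]
collar [[0.49408545 0.12474952]
 [0.49403636 0.11977669]]
```

```bash
cat >> h.py <<'E'
def goto(x,y,z,yaw,s=None):
    """shift in tool mm + twist for TCP target, tool x along yaw"""
    s=s or arm.observe(); M=R.from_rotvec(s['ee_rot']).as_matrix()
    d=M.T@(np.array([x,y,z])-s['position'])*1000
    cur=np.arctan2(M[1,0],M[0,0]); t=-(yaw-cur); t=(t+np.pi)%(2*np.pi)-np.pi
    print('shift',d.round(1),'twist',round(t,3),'tilt',M[:,2].round(4))
E
python3 - <<'E'
from h import *
goto(.5,.1,.405,-0.6); goto(.471,-.3185,.405,.2)
E
```

```text
shift [-4.228e+02 -3.398e+02 -4.000e-01] twist -2.937 tilt [-3.0e-04 -1.1e-03 -1.0e+00]
shift [-557.4 -737.1    0. ] twist 2.546 tilt [-3.0e-04 -1.1e-03 -1.0e+00]
```

Call:
move_arm(steps=[[-40,-34,0,0.14],[-85,-72,0,0.29],[-130,-110,0,0.44],[-175,-149,0,0.59],[-220,-187,0,0.74],[-265,-225,0,0.89],[-310,-264,0,1.04],[-355,-302,0,1.19],[-390,-345,0,1.34],[-415,-390,0,1.49],[-435,-440,0,1.64],[-455,-490,0,1.79],[-475,-540,0,1.94],[-495,-590,0,2.09],[-515,-640,0,2.24],[-535,-690,0,2.39],[-557,-737,0,2.546],[-557,-737,0,2.546],[-557,-737,0,2.546]], grip=60)

```text
clock: 2.52
position: [0.4707, -0.3177, 0.4042]
ee_rot: [-3.125, -0.314, 0.001]
force: [0.7, 0.4, -0.1]
width: 0.653
```

Run:
```python
from h import *
s=arm.observe(); print(s['clock'],s['joints'].round(3),s['position'].round(4)); snap('wrist','w1.png')
np.save('s1.npy',s,allow_pickle=True)
W=cam('wrist',s)
for p in ([.471,-.3185,.13],[.471,-.3185,.065]): print(proj(W,p))
```

```text
2.525 [-0.114  0.432  0.875  1.764 -0.366  1.119 -0.491] [ 0.4707 -0.3177  0.4042]
[320.31124059 200.93953675]
[319.93704917 181.86166848]
```

View pics/w1.png

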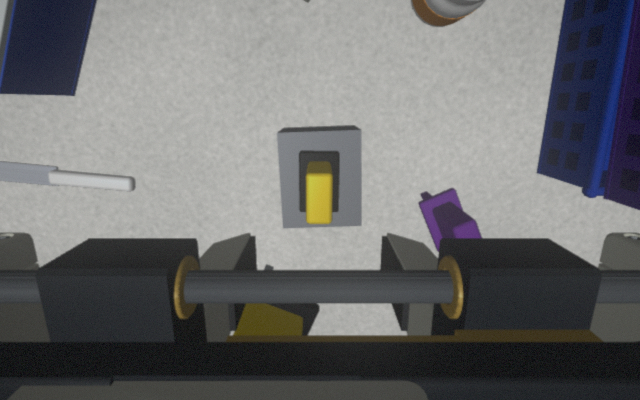

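Run:
```python
from h import *
s=np.load('s1.npy',allow_pickle=True).item(); W=cam('wrist',s); T=cam('top'); S=cam('scene')
im=cv2.imread('pics/w1.png'); h=cv2.cvtColor(im,cv2.COLOR_BGR2HSV)
m=cv2.inRange(h[120:235,270:370],(20,120,150),(35,255,255)); c=max(cv2.findContours(m,0,1)[0],key=cv2.contourArea); r=cv2.minAreaRect(c); print('grip top',r[0][0]+270,r[0][1]+120,r[1:])
b=cv2.boxPoints(r)+[270,120]; G=np.array([onz(W,*p,.13)[:2] for p in b]); print(G.round(4),G.mean(0)); print([(np.linalg.norm(G[i]-G[i-1]).round(4),np.arctan2(*(G[i]-G[i-1])[::-1]).round(3)) for i in range(4)])
g=cv2.cvtColor(im,cv2.COLOR_BGR2GRAY)[110:240,265:375]; cv2.imwrite('pics/w1z.png',cv2.resize(im[110:240,265:375],None,fx=4.6,fy=4.6,interpolation=cv2.INTER_CUBIC))
# decoy: top of it, two views
a=ray(T,443+10,281);d=ray(S,255+432/6,80+85/6) ; print('decoy top approx',tri(a,d))
```

```text
grip top 318.49999237060547 198.5 ((22.999996185302734, 48.99999237060547), 0.0)
[[ 0.452  -0.3121]
 [ 0.489  -0.3049]
 [ 0.4923 -0.3213]
 [ 0.4555 -0.3291]] [ 0.47222378 -0.31687819]
[(np.float64(0.0174), np.float64(1.772)), (np.float64(0.0377), np.float64(0.192)), (np.float64(0.0167), np.float64(-1.37)), (np.float64(0.0377), np.float64(-2.932))]
decoy top approx [ 0.33043751 -0.31027458  0.15740059]
```

View pics/w1z.png

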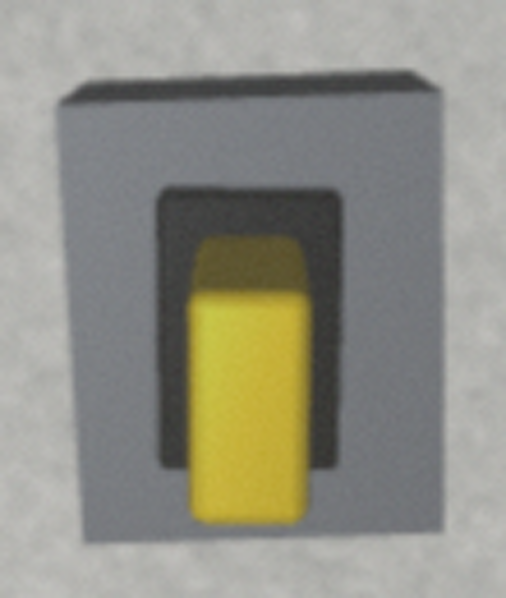

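The key top sits at (318,198) in the wrist view, square to the jaws. I'm going down to grip it.

Call:
move_arm(steps=[[2,-0.5,30,0],[2,-0.5,65,0],[2,-0.5,100,0],[2,-0.5,125,0],[2,-0.5,138,0],[2,-0.5,138.5,0]])

```text
clock: 3.32
position: [0.4728, -0.3163, 0.266]
ee_rot: [-3.125, -0.315, 0.001]
force: [0.1, -0.4, 0.4]
width: 0.652
```

Call:
move_arm(steps=[[0,0,0,0],[0,0,0,0],[0,0,0,0],[0,0,0,0],[0,0,0,0]], grip=10, grip_force=35)

```text
clock: 3.95
position: [0.4726, -0.3173, 0.2664]
ee_rot: [3.126, 0.313, 0.0]
force: [0.5, 0.5, 1.5]
width: 0.218
```

Run:
```python
from h import *
s=arm.observe(); print(s); np.save('grasp.npy',s,allow_pickle=True); snap('wrist','w2.png')
```

```text
{'clock': 3.95, 'joints': array([-0.01284484,  0.59222231,  0.74785595,  1.90689933, -0.52998788,
        0.84981122, -0.35907921]), 'dq': array([-0.00016562,  0.00061038,  0.00024053, -0.00270736, -0.00077025,
        0.00079623, -0.00021246]), 'joint_efforts': array([ 5.70376532e-02, -5.89055479e+01,  1.29058930e+01, -2.22983479e+01,
       -4.84124792e-02, -1.31665911e-01, -2.24630116e-03]), 'position': array([ 0.47259366, -0.31729694,  0.26636933]), 'ee_rot': array([3.12588021e+00, 3.13101102e-01, 3.92188594e-04]), 'force': array([0.53980947, 0.49015997, 1.54653845]), 'ft_torque': array([ 0.023019  ,  0.22274267, -0.02738343]), 'width': 0.21752220498616648}
```

View pics/w2.png

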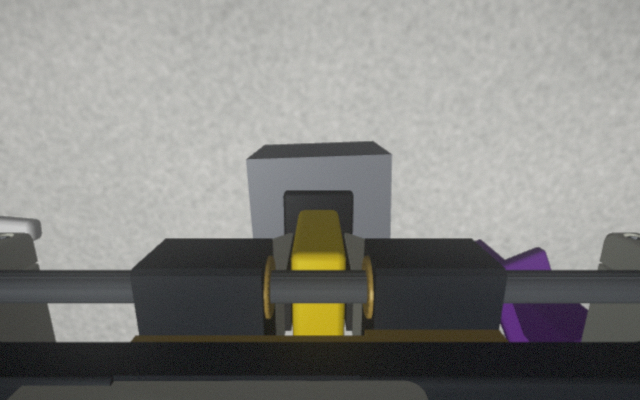

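Grip holds at 20 mm opening. Next I lift the key straight up, then move to hover over the bar.

Call:
move_arm(steps=[[0,0,-30,0],[0,0,-70,0],[0,0,-110,0],[0,0,-140,0],[0,0,-160,0],[0,0,-160,0]])

```text
clock: 4.75
position: [0.4727, -0.3176, 0.4272]
ee_rot: [3.125, 0.313, 0.003]
force: [-0.6, 1.0, -0.6]
width: 0.214
```

```bash
cat >> h.py <<'E'
TC=np.array([.589,.0555]); TY=-.186
def tw(x,y,c=None,ya=None):
    c=TC if c is None else c; ya=TY if ya is None else ya
    return c+np.array([np.cos(ya)*x-np.sin(ya)*y,np.sin(ya)*x+np.cos(ya)*y])
E
python3 - <<'E'
from h import *
s=arm.observe(); print(s['position'],s['width'],s['force']); snap('scene','s3.png')
p=tw(-.106,.028); print(p); goto(*p,.4266,TY)
E
```

```text
[ 0.47266039 -0.31757165  0.42724708] 0.21403093462610273 [-0.60623856  0.96973066 -0.61110698]
[0.49000633 0.10261956]
shift [ 100.5 -408.    -0.5] twist 0.386 tilt [ 6.e-04  1.e-04 -1.e+00]
```

View pics/s3.png

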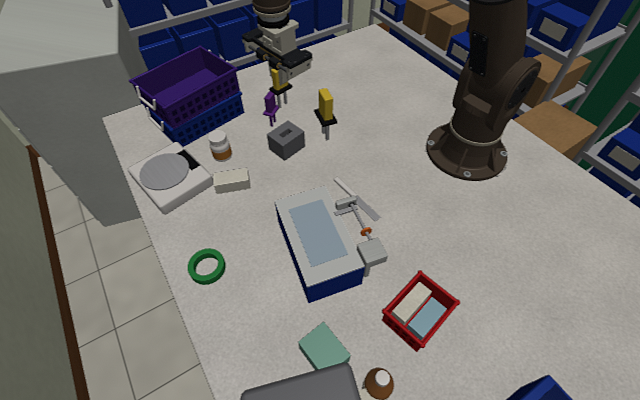

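The key is in hand at about (280,85) and the holder slot is empty at (288,135). Now moving over the bar.

Call:
move_arm(steps=[[9,-35,0,0.03],[20,-80,0,0.08],[32,-130,0,0.13],[44,-180,0,0.18],[57,-230,0,0.23],[69,-280,0,0.28],[81,-330,0,0.32],[92,-375,0,0.36],[100.5,-408,0,0.386],[100.5,-408,0,0.386],[100.5,-408,0,0.386]])

```text
clock: 6.18
position: [0.4898, 0.1021, 0.4254]
ee_rot: [3.127, -0.292, -0.002]
force: [-0.3, 0.3, -0.6]
width: 0.216
```

```bash
python3 - <<'E'
from h import *
s=arm.observe(); print(s['clock'],s['joints'].round(2),s['position'],s['ee_rot']); np.save('s4.npy',s,allow_pickle=True); snap('wrist','w4.png'); snap('top','t4.png'); snap('scene','s4.png')
E
python3 -c "
import cv2
a=cv2.imread('pics/t4.png')[130:260,200:370];cv2.imwrite('pics/t4z.png',cv2.resize(a,None,fx=4.6,fy=4.6,interpolation=2))
a=cv2.imread('pics/s4.png')[110:290,270:450];cv2.imwrite('pics/s4z.png',cv2.resize(a,None,fx=3.3,fy=3.3,interpolation=2))"
```

```text
6.175 [-1.09  0.29  1.    1.89 -0.27  1.1  -1.74] [0.48979237 0.10206358 0.42538757] [ 3.12665121e+00 -2.92304542e-01 -1.77191241e-03]
```

View pics/w4.png

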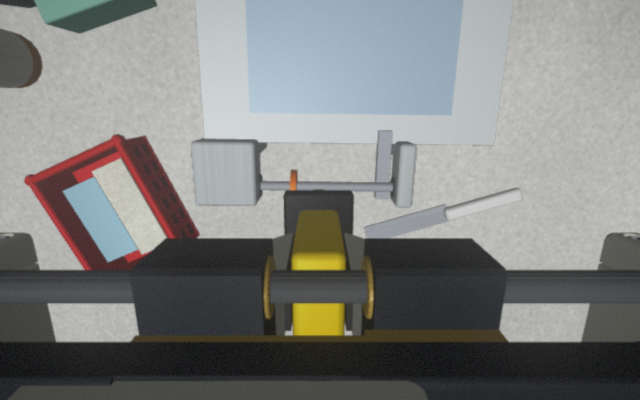

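View pics/t4z.png

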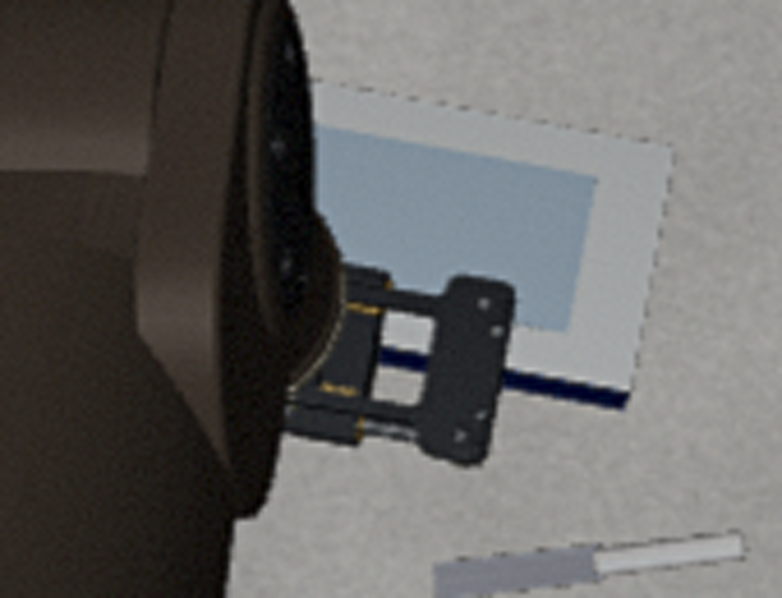

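View pics/s4z.png

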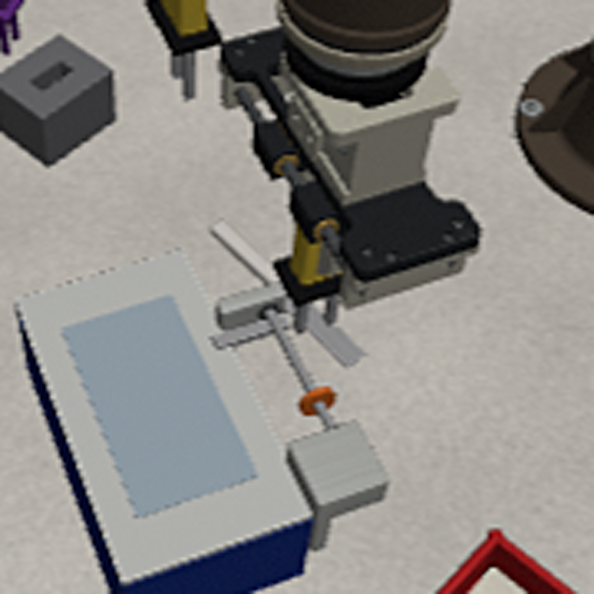

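Run:
```python
from h import *
s=np.load('s4.npy',allow_pickle=True).item(); W=cam('wrist',s)
im=cv2.imread('pics/w4.png'); cv2.imwrite('pics/w4z.png',cv2.resize(im[125:225,185:425],None,fx=3.3,fy=3.3,interpolation=cv2.INTER_CUBIC))
g=cv2.cvtColor(im,cv2.COLOR_BGR2GRAY).astype(int)
h=cv2.cvtColor(im,cv2.COLOR_BGR2HSV)
m=cv2.inRange(h[150:200,270:320],(3,150,80),(16,255,255)); ys,xs=np.nonzero(m); print('collar px',xs.min()+270,xs.max()+270,xs.mean()+270,ys.min()+150,ys.max()+150)
for x in (265,275,285,305,320,335,350,365): print(x,g[172:198,x])
```

```text
collar px 290 295 293.0 174 189
265 [190 193 192 191 192 193 195 189 163 120 116 131 145 153 157 157 149 146
 179 191 190 189 186 189 195 195]
275 [187 186 188 187 188 189 188 190 185 131 113 128 142 152 156 155 150 141
 156 183 189 189 191 193 196 197]
285 [195 194 195 195 194 194 193 192 187 134 114 125 140 150 158 158 149 139
 136 105  83  73  63  61  67  62]
305 [183 188 188 191 187 188 187 183 178 134 110 122 140 149 153 153 151 136
  90  56  52  54  62  63  69  71]
320 [193 193 195 191 190 187 191 192 189 152 116 120 134 148 153 156 148 108
  63  54  51  53  62  61  65  66]
335 [197 194 192 189 192 190 191 189 186 164 123 118 131 145 153 156 152 143
  93  56  51  58  57  59  65  62]
350 [188 185 186 187 190 190 192 190 184 162 120 116 129 141 152 156 155 144
 106  68  52  52  54  59  62  67]
365 [188 186 187 187 187 189 189 186 190 184 132 113 126 142 151 156 155 149
 139 158 181 188 188 187 184 183]
```

View pics/w4z.png

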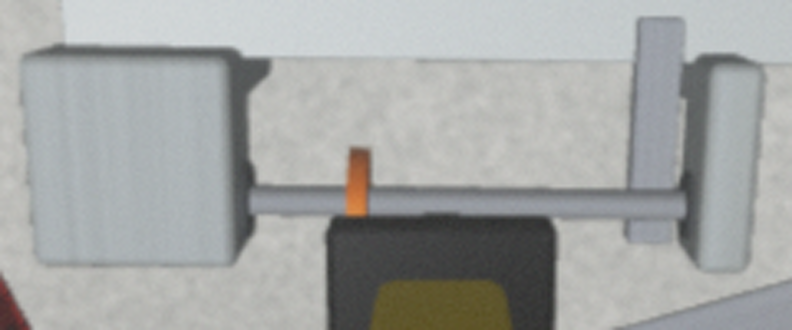

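Run:
```python
from h import *
s=np.load('s4.npy',allow_pickle=True).item(); W=cam('wrist',s)
a=onz(W,265,184.8,.105);b=onz(W,365,186.4,.105); d=a-b; print(a,b,'yaw',np.arctan2(-d[0],d[1]))
M=R.from_rotvec(s['ee_rot']).as_matrix(); print('tool yaw',np.arctan2(M[1,0],M[0,0]))
for p in(a,b): print('tool frame mm',(M.T@(p-s['position'])*1e3).round(1))
f=onz(W,296,185.5,.105); print('collar face',f,(M.T@(f-s['position'])*1e3).round(1))
print('pred',tw(-.106,.045))
```

```text
[0.49975875 0.14729158 0.105     ] [0.48226021 0.06235418 0.105     ] yaw -0.20317428333320578
tool yaw -0.18643492928138922
tool frame mm [  1.7 -46.7 320.3]
tool frame mm [3.000e-01 4.000e+01 3.204e+02]
collar face [0.49416299 0.12102947 0.105     ] [  1.1 -19.9 320.4]
pred [0.49315013 0.11932635]
```

Call:
move_arm(steps=[[1.5,0,10,0.008],[1.5,0,30,0.008],[1.5,0,45,0.008],[1.5,0,52,0.008],[1.5,0,52,0.008]])

```text
clock: 6.95
position: [0.4916, 0.1022, 0.3739]
ee_rot: [3.126, -0.305, -0.001]
force: [0.5, 0.5, -0.3]
width: 0.215
```

Run:
```python
from h import *
s=arm.observe(); print(s['clock'],s['position'],s['force']); np.save('s5.npy',s,allow_pickle=True); a=snap('wrist','w5.png'); b=snap('scene','s5.png')
cv2.imwrite('pics/w5z.png',cv2.resize(a[100:260,180:440,::-1],None,fx=3,fy=3,interpolation=2))
cv2.imwrite('pics/s5z.png',cv2.resize(b[160:270,310:420,::-1],None,fx=5.4,fy=5.4,interpolation=2))
```

```text
6.95 [0.49158454 0.10215305 0.37389092] [ 0.51464176  0.46445136 -0.33839254]
```

View pics/w5z.png

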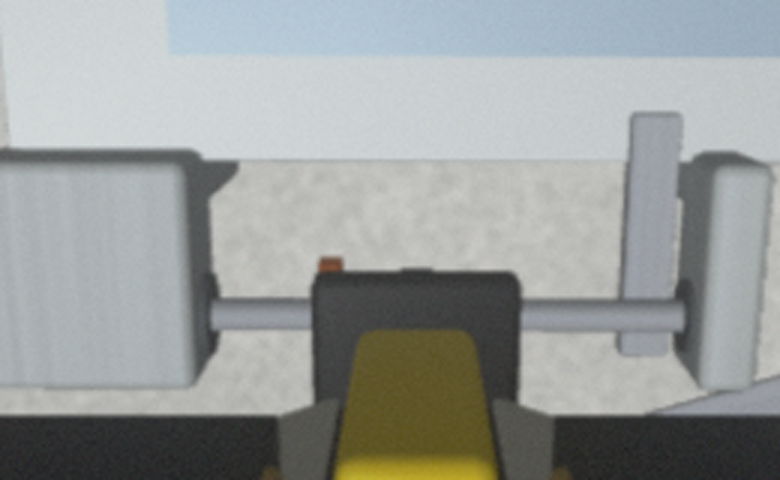

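View pics/s5z.png

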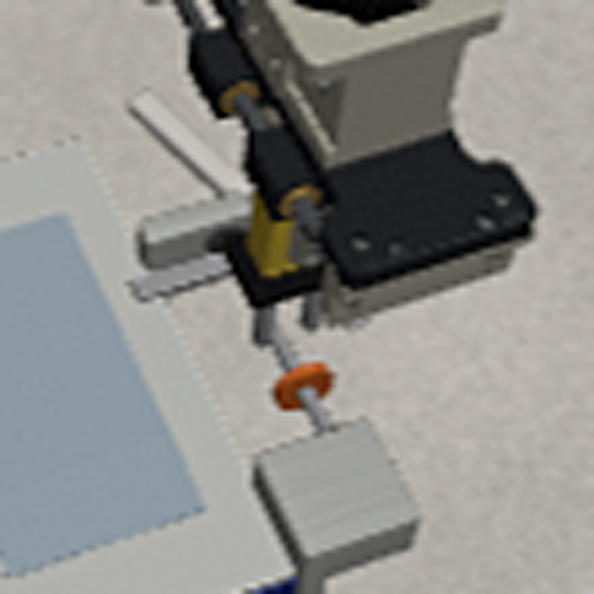

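Run:
```python
from h import *
s=np.load('s5.npy',allow_pickle=True).item(); W=cam('wrist',s); M=R.from_rotvec(s['ee_rot']).as_matrix(); p=s['position']
def t(u,v,z): return (M.T@(onz(W,u,v,z)-p)*1e3).round(1)
o=lambda a,b:(180+(a+.5)/3-.5,100+(b+.5)/3-.5)
print('shoulder edge',t(*o(318,272),p[2]-.159-.0335+.0),t(*o(515,272),p[2]-.1925))
print('prong tip front?',t(*o(418,267),p[2]-.2566))
for a,b in((220,313),(300,314),(530,315),(620,316)): print('rod',t(*o(a,b),.105))
print('collar face', t(*o(342,265),.119), 'tips z',p[2]-.2566)
```

```text
shoulder edge [ 28.4 -17.  192.5] [ 28.4  15.8 192.5]
prong tip front? [ 1.370e+01 -1.000e-01  2.566e+02]
rod [ -0.7 -48.2 268.9]
rod [ -1.  -28.8 268.9]
rod [ -1.3  27.1 268.9]
rod [ -1.5  49.  268.9]
collar face [ 14.6 -17.4 254.9] tips z 0.11729091772229344
```

The rod lies about 1 mm from the middle of the fork gap, which leaves enough clearance. I'm lowering over it.

Call:
move_arm(steps=[[-0.3,0,8,0],[-0.3,0,18,0],[-0.3,0,26,0],[-0.3,0,29,0],[-0.3,0,29,0]])

```text
clock: 7.68
position: [0.4913, 0.1023, 0.345]
ee_rot: [3.126, -0.305, -0.001]
force: [0.4, 0.2, -0.2]
width: 0.217
```

Call:
move_arm(steps=[[0,-3,0,0],[0,-6,0,0],[0,-9,0,0],[0,-12,0,0],[0,-14,0,0],[0,-16,0,0],[0,-18,0,0],[0,-20,0,0]])

```text
clock: 8.68
position: [0.4951, 0.1217, 0.3452]
ee_rot: [3.126, -0.305, -0.0]
force: [-1.0, -3.0, 0.3]
width: 0.215
```

Run:
```python
from h import *
s=arm.observe(); print(s['clock'],s['position'],s['force'],s['ft_torque']); a=snap('wrist','w6.png'); b=snap('scene','s6.png')
cv2.imwrite('pics/w6z.png',cv2.resize(a[100:260,180:440,::-1],None,fx=3,fy=3,interpolation=2))
cv2.imwrite('pics/s6z.png',cv2.resize(b[160:270,310:420,::-1],None,fx=5.4,fy=5.4,interpolation=2))
```

```text
8.675 [0.4951418  0.12174345 0.34520489] [-0.97120706 -3.03491138  0.28172653] [-1.11675782  0.35432143 -0.02291733]
```

View pics/w6z.png

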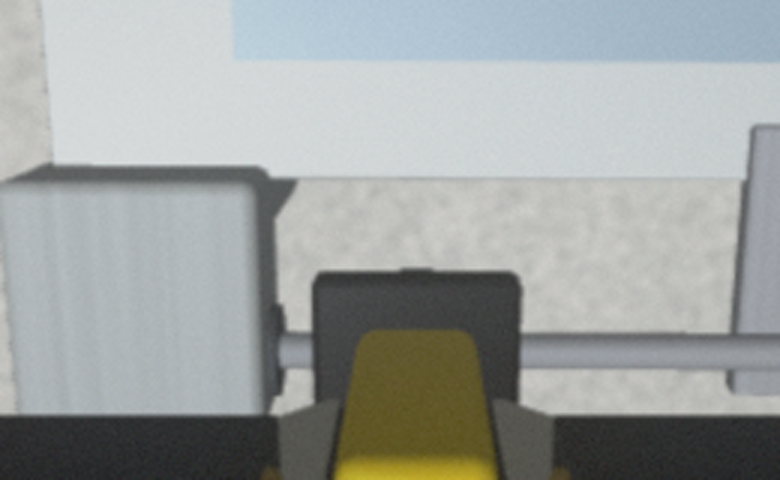

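View pics/s6z.png

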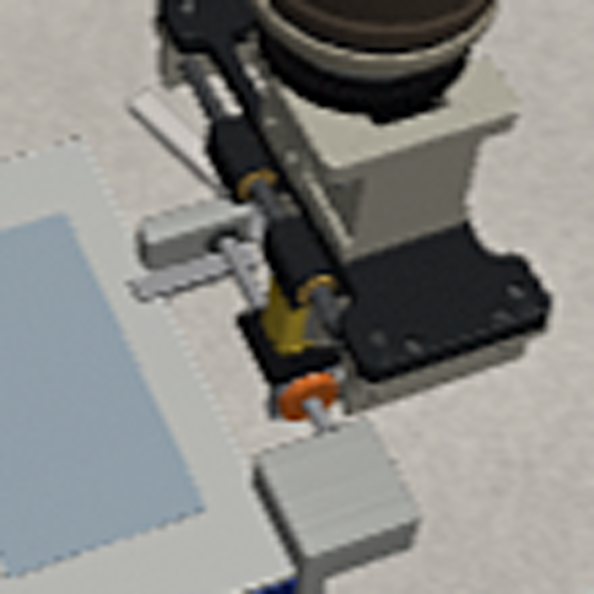

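Call:
move_arm(steps=[[0,0,0,0],[0,-2,0,0],[0,-4,0,0],[0,-6,0,0],[0,-8,0,0],[0,-10,0,0],[0,-12,0,0],[0,-14,0,0],[0,-15,0,0],[0,-16,0,0],[0,-16,0,0]], grip_force=60)

```text
clock: 10.15
position: [0.4982, 0.137, 0.3452]
ee_rot: [3.125, -0.305, -0.0]
force: [-1.6, -7.2, 0.8]
width: 0.216
```

Run:
```python
from h import *
s=arm.observe(); print(s['clock'],s['position'],s['force'],s['ft_torque']); a=snap('wrist','w7.png'); b=snap('scene','s7.png')
cv2.imwrite('pics/s7z.png',cv2.resize(b[150:300,270:420,::-1],None,fx=4,fy=4,interpolation=2))
```

```text
10.15 [0.49820647 0.13702756 0.34518791] [-1.64908731 -7.17311562  0.78199311] [-2.13801387  0.63407641 -0.08245676]
```

View pics/w7.png

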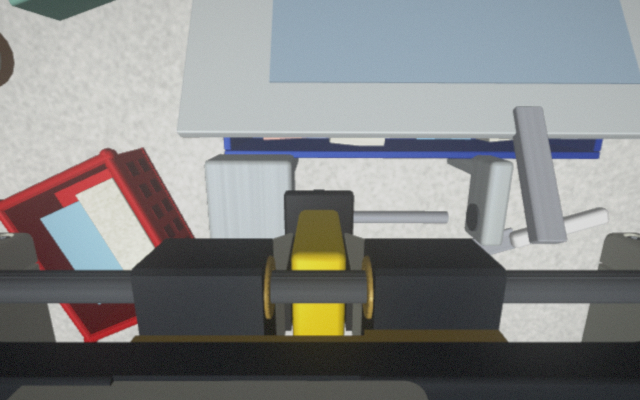

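View pics/s7z.png

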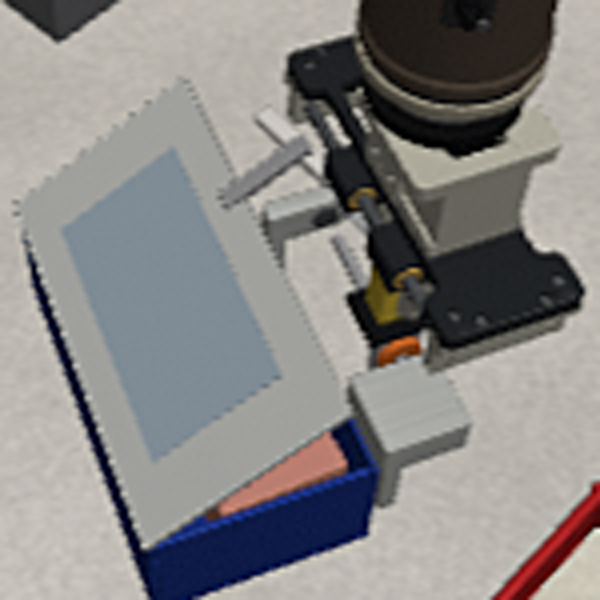

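The lid has popped: there's a gap in front of it and the tongue is swung up, at (540,170) in the wrist view. I'll ease the bar back, then lift the fork off.

Call:
move_arm(steps=[[0,3,0,0],[0,7,0,0],[0,11,0,0],[0,15,0,0],[0,19,0,0],[0,23,0,0],[0,28,0,0],[0,30,-4,0],[0,30,-14,0],[0,30,-29,0],[0,30,-44,0],[0,30,-56,0],[0,30,-58,0],[0,30,-58,0]])

```text
clock: 12.0
position: [0.4923, 0.1084, 0.4032]
ee_rot: [-3.127, 0.304, 0.0]
force: [1.2, 0.4, -1.1]
width: 0.219
```

Run:
```python
from h import *
s=arm.observe(); print(s['clock'],s['position'],s['force'],s['ft_torque']);np.save('s8.npy',s,allow_pickle=True); a=snap('wrist','w8.png'); b=snap('scene','s8.png')
cv2.imwrite('pics/s8z.png',cv2.resize(b[150:300,270:420,::-1],None,fx=4,fy=4,interpolation=2))
M=R.from_rotvec(s['ee_rot']).as_matrix(); yw=np.arctan2(M[1,0],M[0,0]); d=s['position'][:2]-TC; c,q=np.cos(TY),np.sin(TY); print('tote frame',c*d[0]+q*d[1],-q*d[0]+c*d[1],'yaw',yw,'tips',s['position'][2]-.2566)
```

```text
12.0 [0.49232858 0.10840484 0.40317582] [ 1.1526496   0.40373022 -1.0708773 ] [-0.03153333  0.19198143 -0.02078716]
tote frame -0.10478767199140548 0.03411494597677935 yaw -0.19390555185763764 tips 0.14657582454525314
```

View pics/w8.png

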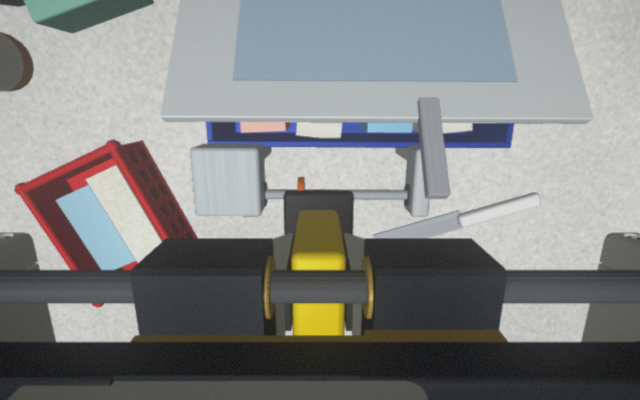

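View pics/s8z.png

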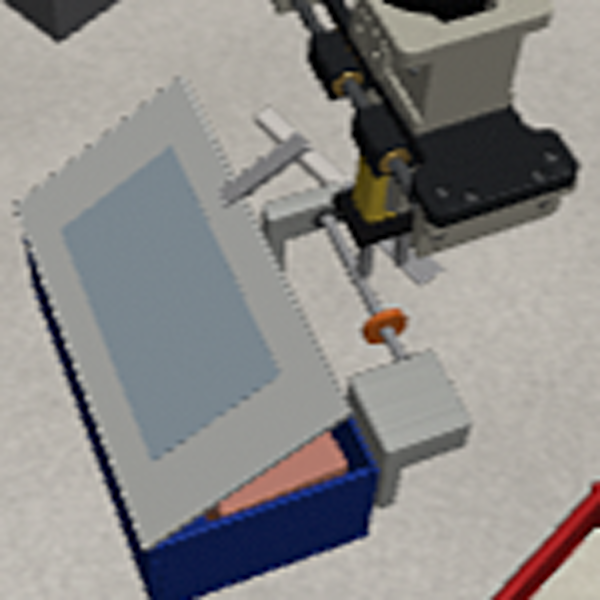

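The lid stays at about 0.6, with its edge at about 171 mm by the wrist view, and the bar is back at rest. I'll push the lid's edge round its arc with the prong's front face.

Call:
move_arm(steps=[[12,0,0,0],[27,0,0,0],[40,0,0,0],[50,0,-5,0],[60,0,-14,0],[70,0,-24,0],[81,0,-33,0],[92,0,-40,0],[104,0,-46,0],[117,0,-51,0],[130,0,-55,0],[143,0,-57,0],[153,0,-58,0],[161,0,-58,0],[168,0,-58,0],[175,0,-58,0],[181,0,-58,0],[184,0,-58,0],[184,0,-58,0]])

```text
clock: 14.48
position: [0.6731, 0.0727, 0.4612]
ee_rot: [3.127, -0.305, -0.0]
force: [-0.2, -0.0, -1.3]
width: 0.213
```

Run:
```python
from h import *
s=arm.observe(); print(s['clock'],s['position'],s['force'],s['ft_torque'],s['joints'].round(2)); a=snap('wrist','w9.png'); b=snap('scene','s9.png')
cv2.imwrite('pics/s9z.png',cv2.resize(b[90:310,210:430,::-1],None,fx=2.7,fy=2.7,interpolation=2))
```

```text
14.475 [0.67310456 0.07266334 0.46116765] [-0.20754884 -0.01544196 -1.27194994] [-0.06147145  0.17149151 -0.05665156] [-0.69  0.6   0.89  1.39 -0.46  1.37 -1.56]
```

View pics/s9z.png

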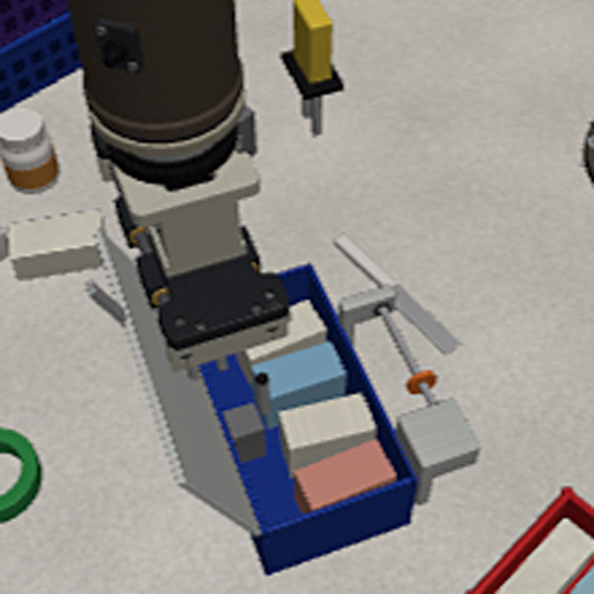

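View pics/w9.png

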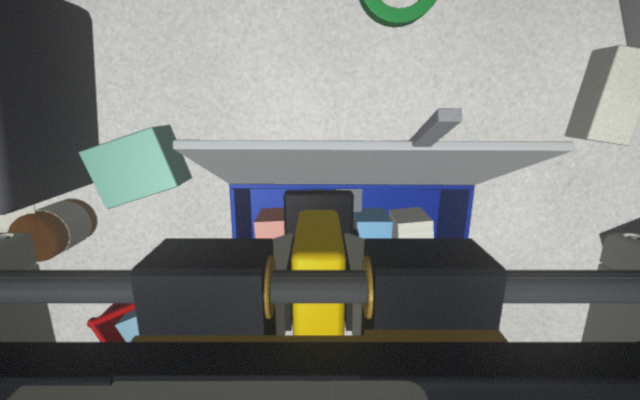

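The lid lies fully back, well past vertical. I'm retracting and heading back to the holder.

Run:
```python
from h import *
goto(.4726,-.3173,.4266,.1996); goto(.55,-.12,.46,0);
```

```text
shift [-121.2  421.4   34.6] twist -0.394 tilt [-1.e-04  1.e-04 -1.e+00]
shift [-83.4 212.9   1.2] twist -0.194 tilt [-1.e-04  1.e-04 -1.e+00]
```

Call:
move_arm(steps=[[-25,0,0,0],[-60,10,0,0],[-80,50,0,-0.04],[-85,100,0,-0.09],[-90,150,0,-0.14],[-95,200,0,-0.19],[-100,250,0,-0.24],[-105,300,0,-0.29],[-112,350,0,-0.34],[-118,395,0,-0.38],[-121.2,421.4,0,-0.394],[-121.2,421.4,15,-0.394],[-121.2,421.4,34.6,-0.394],[-121.2,421.4,34.6,-0.394]])

```text
clock: 16.32
position: [0.4729, -0.3158, 0.425]
ee_rot: [-3.123, -0.315, 0.004]
force: [0.6, 0.6, -0.6]
width: 0.218
```

Run:
```python
from h import *
s=arm.observe(); print(s['clock'],s['position'],s['force']); np.save('s10.npy',s,allow_pickle=True); a=snap('wrist','w10.png'); b=snap('scene','s10.png'); snap('top','t10.png')
cv2.imwrite('pics/w10z.png',cv2.resize(a[120:250,240:400,::-1],None,fx=4.6,fy=4.6,interpolation=2))
goto(.4726,-.3173,.2664,.1996)
```

```text
16.325 [ 0.47288317 -0.3157554   0.42498046] [ 0.58712123  0.62536862 -0.58924823]
shift [ -0.7   0.3 160.7] twist 0.001 tilt [ 5.e-04 -1.e-04 -1.e+00]
```

View pics/w10z.png

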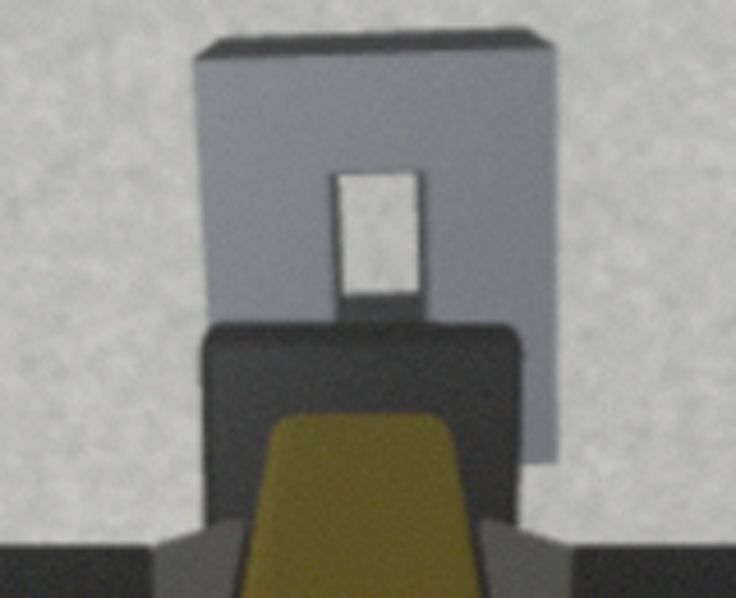

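View pics/s10.png

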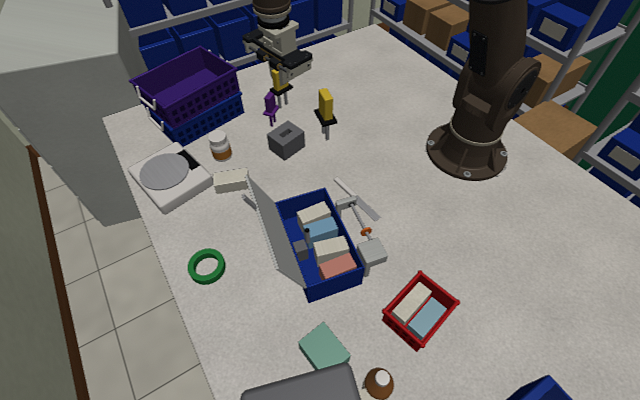

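View pics/t10.png

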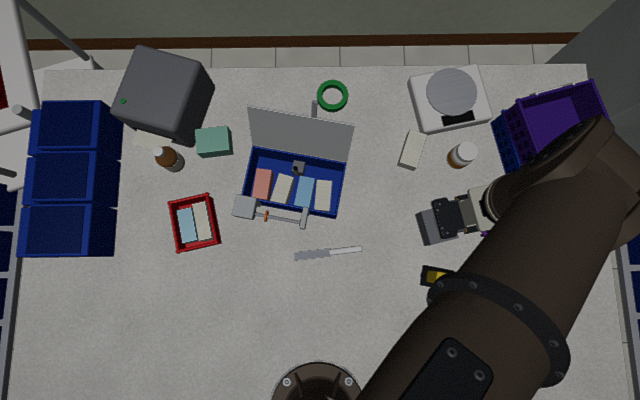

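Run:
```python
from h import *
s=np.load('s10.npy',allow_pickle=True).item(); W=cam('wrist',s); M=R.from_rotvec(s['ee_rot']).as_matrix(); p=s['position']
def t(a,b,z): return (M.T@(onz(W,240+(a+.5)/4.6-.5,120+(b+.5)/4.6-.5,z)-p)*1e3).round(1)
for q in((331,173),(427,171),(335,318),(428,318)): print('slot',t(*q,.065))
for q in((195,58),(556,46),(557,464)): print('block',t(*q,.065))
print('shoulder',t(205,325,p[2]-.1925),t(520,325,p[2]-.1925))
```

```text
slot [ 20.   -6.8 360. ]
slot [ 20.4  13.2 359.9]
slot [-11.2  -6.1 360. ]
slot [-11.2  13.8 360. ]
block [ 43.7 -34.6 360. ]
block [ 46.1  39.3 359.8]
block [-44.1  42.4 360. ]
shoulder [ 28.7 -17.5 192.5] [ 28.7  16.7 192.4]
```

The slot centre is about 3 mm along tool +y from the key. I'll correct for that and lower part way, to just above the slot.

Call:
move_arm(steps=[[0.3,3,20,-0.02],[0.3,3,50,-0.02],[0.3,3,75,-0.02],[0.3,3,90,-0.02],[0.3,3,92,-0.02],[0.3,3,92,-0.02]])

```text
clock: 17.23
position: [0.4739, -0.3205, 0.3354]
ee_rot: [3.122, 0.344, 0.002]
force: [0.1, 0.1, -0.6]
width: 0.212
```

Run:
```python
from h import *
s=arm.observe(); print(s['clock'],s['position'],s['force'],'tips',s['position'][2]-.2566); np.save('s11.npy',s,allow_pickle=True); a=snap('wrist','w11.png'); b=snap('scene','s11.png')
cv2.imwrite('pics/w11z.png',cv2.resize(a[120:250,240:400,::-1],None,fx=4.6,fy=4.6,interpolation=2))
cv2.imwrite('pics/s11z.png',cv2.resize(b[80:170,245:335,::-1],None,fx=6,fy=6,interpolation=2))
```

```text
17.225 [ 0.47391936 -0.32046454  0.33544767] [ 0.14212655  0.0989328  -0.58883326] tips 0.07884766817191408
```

View pics/w11z.png

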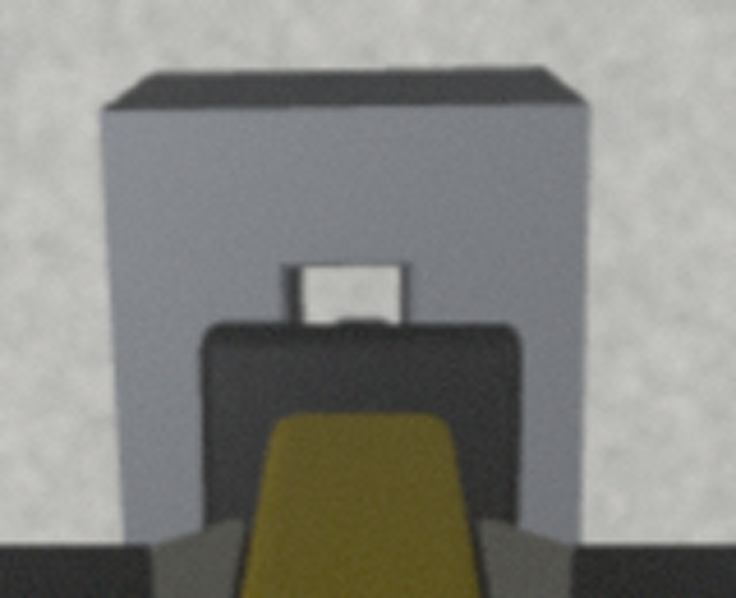

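View pics/s11z.png

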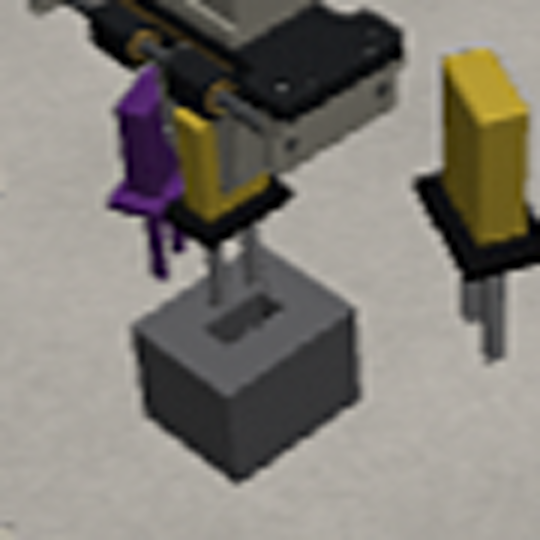

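Run:
```python
from h import *
s=np.load('s11.npy',allow_pickle=True).item(); W=cam('wrist',s); M=R.from_rotvec(s['ee_rot']).as_matrix(); p=s['position']
def t(a,b,z): return (M.T@(onz(W,240+(a+.5)/4.6-.5,120+(b+.5)/4.6-.5,z)-p)*1e3).round(1)
for q in((284,264),(412,263),(288,320),(411,320)): print('slot',t(*q,.065))
for q in((101,108),(587,104)): print('block',t(*q,.065))
print('prong',t(338,320,.079),t(388,320,.079))
```

```text
slot [ 19.2 -12.6 270.5]
slot [ 19.4   7.4 270.5]
slot [ 10.2 -12.1 270.4]
slot [ 10.2   7.3 270.5]
block [ 43.4 -40.1 270.5]
block [ 44.   33.8 270.5]
prong [ 13.7  -4.  256.5] [ 13.7   3.5 256.5]
```

Call:
move_arm(steps=[[0.3,-2,2,0],[0.3,-2.2,10,0],[0.3,-2.2,20,0],[0.3,-2.2,30,0],[0.3,-2.2,40,0],[0.3,-2.2,48,0],[0.3,-2.2,48,0]])

```text
clock: 18.2
position: [0.4732, -0.3179, 0.2859]
ee_rot: [-3.122, -0.344, 0.002]
force: [0.1, 0.4, -0.4]
width: 0.213
```

Run:
```python
from h import *
s=arm.observe(); print(s['clock'],s['position'],s['force'],s['ft_torque'],'tips',s['position'][2]-.2566); a=snap('wrist','w12.png'); b=snap('scene','s12.png')
cv2.imwrite('pics/s12z.png',cv2.resize(b[80:170,245:335,::-1],None,fx=6,fy=6,interpolation=2))
```

```text
18.2 [ 0.47324799 -0.3178747   0.28590007] [ 0.14588179  0.42820366 -0.43967714] [-0.06229853  0.1977499  -0.06355936] tips 0.029300074436016843
```

View pics/s12z.png

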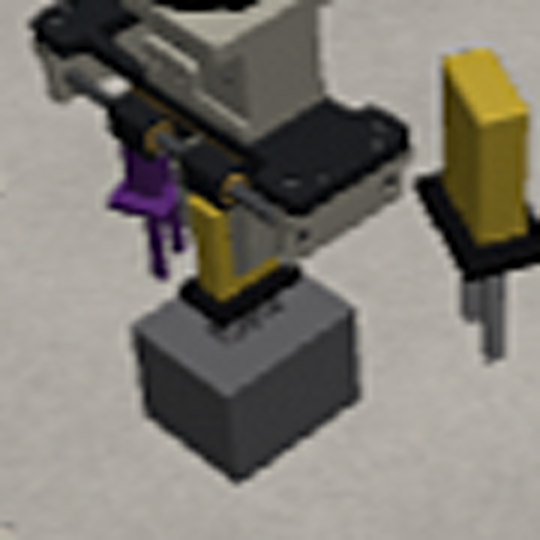

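The prongs are inside the slot and there's no contact force. I'm lowering the last 19 mm.

Call:
move_arm(steps=[[0,0,6,0],[0,0,12,0],[0,0,16,0],[0,0,18,0],[0,0,19,0],[0,0,19,0]])

```text
clock: 19.05
position: [0.4734, -0.318, 0.2676]
ee_rot: [-3.123, -0.344, -0.0]
force: [-0.5, -0.1, -0.9]
width: 0.218
```

Call:
move_arm(steps=[[0,0,0.4,0],[0,0,0.8,0],[0,0,0.8,0]])

```text
clock: 19.42
position: [0.4734, -0.318, 0.2668]
ee_rot: [3.123, 0.344, 0.0]
force: [-0.6, 0.3, -0.9]
width: 0.215
```

Call:
move_arm(steps=[[0,0,0,0],[0,0,0,0],[0,0,0,0],[0,0,0,0],[0,0,0,0]], grip=55)

```text
clock: 20.05
position: [0.4734, -0.318, 0.2668]
ee_rot: [-3.123, -0.344, -0.0]
force: [-0.4, 0.1, 0.1]
width: 0.597
```

Call:
move_arm(steps=[[0,0,-15,0],[0,0,-40,0],[0,0,-75,0],[0,0,-110,0],[0,0,-140,0],[0,0,-150,0],[0,0,-150,0]])

```text
clock: 20.92
position: [0.4734, -0.318, 0.4173]
ee_rot: [3.122, 0.345, 0.002]
force: [-0.9, 0.1, -0.7]
width: 0.597
```

Run:
```python
from h import *
s=arm.observe(); print(s['clock'],s['position'],s['force'],s['width']); a=snap('wrist','w13.png'); b=snap('scene','s13.png'); snap('top','t13.png')
```

```text
20.925 [ 0.47336688 -0.31800515  0.41725768] [-0.91877197  0.11496513 -0.71124864] 0.5967819548316469
```

View pics/w13.png

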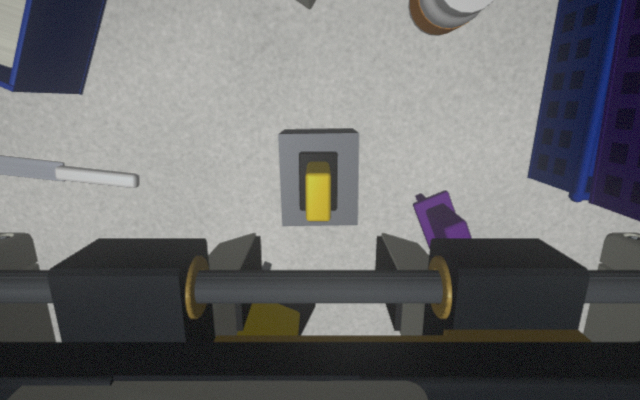

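View pics/s13.png

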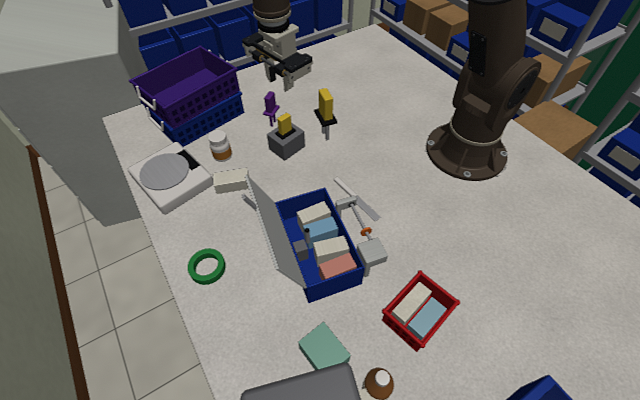

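View pics/t13.png

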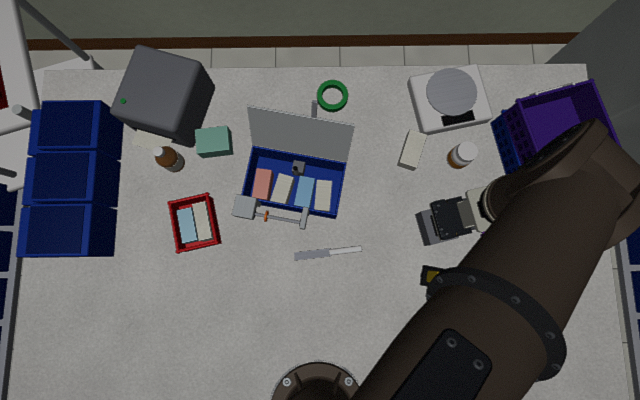

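The key stands seated in the holder at (318,190) in the wrist view. The lid is still fully back and nothing else has moved, so I'm handing in.

```bash
python3 -c "
from cell import arm
print(arm.sign_off())"
```

```text
the job is handed in; nothing more can be done
None
```

The tote is unlocked and open, and the key is back in its holder. I handed the job in at about 21 s; no verdict was reported.

- **Key:** I took the small yellow key from the holder and left the purple and larger yellow look-alikes alone.
- **Latch:** With the fork straddling the bar, I pushed the collar about 20 mm, meeting about 7 N. The lid popped, and its front edge stood about 171 mm above the bench, which fits 0.6 rad. The fingertips stayed about 60 mm above the bar, which then returned to rest.
- **Lid:** I swung it back with the prong's front face. It was still lying fully back in the pictures taken 2 s and 6 s later.
- **Key return:** The key stands seated and square in the slot.
- **Last checks:** With the gripper open and 150 mm clear of the key, no contact force showed beyond about 1 N of sensor noise. In the last scene and top pictures, the cartons, jar, bottle, spatula and basket look to be where they started. I compared these by eye, without measuring.

One check disagreed: the slot's position measured from high above was about 5 mm off along the jaw direction from the close-up view. I went with the close-up view, and the key went in without contact.

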